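# Swing the mirror aside and sanitise the nail brush

## Task

Swing the mirror (it has a red knob on top) aside, about a quarter turn from pointing straight out of its stand's front, to the side where the tall shampoo bottle does not stand in its way. Then take the sanitising wand from its cradle and hold it still for at least 2 seconds, lamp down and level, about 6 cm above the nail brush on the blue dish, with the lamp head centred over the brush and lined up lengthways with it, either way round and without touching it. Lay the wand gently back in its cradle as it lay before, let go and leave the mirror aside; leave the bottle, carton and vase where they are.

Things in the scene. Friction and masses are not known exactly. Their poses are not given: they have to be found in the camera images.
- mirror (a joint): swing angle of the mirror arm about the vertical post (rad). 0 = arm points along the stand's -x axis (roughly towards the robot, over the dish); positive swings to the stand's -y side (the robot's right), negative to its +y side (left). Stops at +-1.6. Stays where left: about 0.2 N m of friction (1 to 2 N at the knob).
- mirror_knob (a point): centre of the top end of the red upright round knob, 16 mm diameter, 40 mm tall, on top of the mirror's rim, 180 mm from the post axis; its top is 265 mm above the counter. The knob may be pinched from above at any yaw. The mirror below it is an upright disc, 130 mm diameter, 14 mm thick, face square to the arm, from 95 to 225 mm above the counter.
- mirror_hinge (a point): point on the vertical post axis at arm height (160 mm above the counter)
- stand: fixed steel stand of the mirror: 100 mm round foot, 18 mm post, 185 mm tall. Origin: underside centre on the post axis, z up; -x is its front, where the dish is.
- dish: fixed blue soap dish, 90 mm (x) by 130 mm (y), 20 mm high, with a nail brush, bristles up, fixed at its centre: 42 mm (x) by 95 mm (y), its top 35 mm above the counter. Origin: underside centre; y runs lengthways along dish and brush.
- cradle: fixed grey plastic cradle of the wand, 190 mm (x) by 70 mm (y); flat base 12 mm thick, with a pocket round three sides of the wand's head (walls 14 mm above the base, from x = 15 to 100 mm, 6 mm clear of the head all round). Origin: underside centre; +x towards the head's end.
- pocket (a point): point on the cradle's base (12 mm above the counter), 45 mm along the cradle's +x, where the lamp point lies when the wand is home
- wand: loose white sanitising wand, 180 mm long, 28 mm thick, about 0.22 kg: handle 26 mm wide from x = -90 to 0 mm, lamp head 46 mm wide from x = 0 to 90 mm. Origin: middle of its flat underside; x along it towards the head, z up. Violet lamp in the head's underside. In the cradle the underside is 12 mm above the counter; grip the handle across, from above, near x = -25 mm.
- lamp (a point): centre of the lamp on the wand's underside, 45 mm along the wand's +x from its origin; it shines along the wand's -z
- shampoo: loose tall white shampoo bottle, 62 mm diameter, 210 mm tall, standing in the mirror's path on one side. Origin: underside centre.
- carton: loose white and orange soap carton, 85 x 55 x 40 mm, low enough for the mirror to pass over it. Origin: underside centre.
- vase: loose white vase with a leafy plant, about 110 mm across, 220 mm tall overall. Origin: underside centre.
Not all that is in view belongs to the job. Of the things that look like the cradle, the smallest one is meant.

How it is judged (in metres and radians):
On the way, in this order (a step that is already met when the one before it is completed fails the run):
1. the mirror is swung aside, at least 1.2 rad to one side ((value of joint mirror above 1.2 rad or value of joint mirror below -1.2 rad)), for 0.2 s.
2. the wand is held still for 1.5 s, level, lamp 30 to 90 mm above the brush, centred within 25 mm and lined up with it within 0.26 rad, mirror aside ((value of joint mirror above 1.2 rad or value of joint mirror below -1.2 rad) and horizontal distance between lamp and dish below 0.025 m and z of lamp in the frame of dish between 0.065 and 0.125 m and angle between the x axis of wand and the y axis of dish, either way round below 0.26 rad and angle between wand's own z axis and vertical below 0.2 rad and linear speed of wand below 0.03 m/s and angular speed of wand below 0.3 rad/s), for 1.5 s.
At the end, for the whole second after the job is handed in: The mirror stands aside (beyond 1.2 rad either way), and the wand lies at rest in its cradle, lamp down and head in the pocket (lamp within 14 mm of its place, within 5 mm in height, lined up within 0.15 rad), released ((value of joint mirror above 1.2 rad or value of joint mirror below -1.2 rad) and horizontal distance between lamp and pocket below 0.014 m and z of lamp in the frame of cradle between 0.007 and 0.017 m and angle between the x axis of wand and the x axis of cradle, either way round below 0.15 rad and angle between wand's own z axis and vertical below 0.08 rad and linear speed of wand below 0.02 m/s); the robot touches nothing.
It fails at once if a bystander (bottle, carton or vase) is pushed more than 20 mm or tipped (distance of any of shampoo, carton, vase from where it was at the start of the episode above 0.02 m or angle between any of shampoo, carton, vase's own z axis and vertical above 0.3 rad).
It fails at once if the wand touches the brush or its dish (contact force between wand and dish above 1 N).
It fails at once if the wand is dropped or slammed into its cradle (contact force between wand and cradle above 60 N).
It also fails if it takes over 72 s, if anything falls off the work surface, if the arm or the gripper's body presses on something with over 40 N, if the wrist force passes 120 N, or if a joint passes its speed limit or range.

## Robot

A 7-joint arm with a two-finger parallel gripper is mounted at the origin on the work surface. World frame = base frame: x ahead of the robot, y to its left, z up, the work surface at z = 0. Lengths are in mm, angles in rad, forces in N, time in s.
With the tool pointing down it reaches from about 375 to 925 mm from the base axis. Payload 3.1 kg.
Tool frame: the origin (TCP) lies midway between the tips of the shut fingers; the grasp point (between the pads) lies 19 mm behind it; z points along the fingers, y is the line along which they close (so a half turn about z gives the same grasp; the last joint's range is limited). The gripper opens to 85 mm and grips with 20 to 120 N. Pads are 22 mm wide; open, the fingers measure 114 mm over their backs; the gripper's body (76 mm by 85 mm) begins 54 mm behind the grasp point. The pads swing forward as they close: fully open they stand 13 mm farther back than shut.
Start: joints at [-1.278, 0.383, 0.044, 1.598, -0.018, 1.161, -0.05], TCP at [247.582, 601.004, 231.269] pointing down, gripper open.
Joint ranges: [-2.61, 2.61], [-0.41, 2.15], [-1.48, 1.57], [0, 2.5], [-1.57, 4.71], [0.05, 1.97], [-2.85, 2.85]. Speed limits (rad/s): [2.79, 2.79, 3.14, 3.14, 3.14, 3.14, 3.14].

## Interface

Orientations are given as a unit quaternion [w, x, y, z].
In Python, from bench import r gives the robot as it stands.
- The arm moves only by the shell command python3 -m inch 'ROWS' [FORCE]. ROWS is JSON, a list of rows, each a list of 7 numbers: the closure in counts, from 0 (fully open) to 255 (shut), then the shift along the tool's x, y, z in mm, then the turn, a rotation vector about the tool's x, y, z in degrees. In form: [[hand, x, y, z, wx, wy, wz], ...]. A call has 1 to 12 rows; each row shifts and turns the commanded pose from where the row before left it, along the tool's axes as they then stand; what a row does not reach is not made up. A row lasts 1/10 s, in which the tool goes at most 50 mm and 8.59 degrees, less where a joint would pass 70% of its speed; a pose out of reach is approached as far as the arm can. A call with a gripper value outside its range is refused whole. The fingers move at their own pace and stop on an object; FORCE is the grip in N (left out, the last holds). Time passes only in rows, so rows that do not move let the fingers close. It gives the time, the measured TCP pose, the force, the opening and the grip force at its end, in the units of the state.
- r.get_state(): the state, without advancing time (a new reading comes with each control period).
- r.get_image(name): name is "scene" or "top" or "wrist"; returns a dict with "pixels" (480x640x3 uint8, red, green, blue), "K" (3x3 intrinsics, pixels), "R" (3x3) and "t" (3): a world point X has camera coordinates R X + t; the wrist camera has in their place "T_tool_cam" (4x4, takes a point from camera to tool coordinates, whose origin is the TCP and whose axes are the flange's). Camera axes: x right, y down, z forward; pixel columns grow to the right and rows downward; lengths in mm; the calibration is good to about 2 mm. A picture is of the moment at which its call begins: read the wrist's pose just before it. There is no depth.
- r.finish_job(): hands the job in; it is judged then, once.
The state is a dict: "time": time; "joint_pos": joint angles; "joint_vel": joint speeds; "tau": joint torques, N m; "tool_pos": TCP position; "ee_rot": TCP orientation; "contact_force": force on the tool from outside, world axes, zero at the start; "torque": the same for the moment, N m; "width": finger opening in mm; "gripper_force": force on a finger pad.
Only numpy, scipy, OpenCV 4.12 (cv2) and the standard library are available. Lean on these libraries where they do the work, as an engineer would, in place of code of your own. Each camera call takes 0.05 s, during which the arm holds its last target. There are 200 camera calls.

## Working session

There is one attempt and no reset: what is moved stays moved. The work goes in short steps, Python scripts to look and compute and a shell command to move; the robot and the scene stay as the last step left them, time stands still between calls to the robot, and variables do not carry over. Pictures are saved under pics/ and viewed, at most 10 in all, crops included, and the job is handed in when it is done.

```bash
mkdir -p pics; ls
python3 - <<'E'
from bench import r
import cv2,pickle
s=r.get_state();print(s)
for n in("top","scene"):
    d=r.get_image(n);cv2.imwrite(f"pics/{n}0.png",d["pixels"][:,:,::-1]);pickle.dump({k:d[k] for k in("K","R","t")},open(n+".pkl","wb"));print(n,d["K"],d["R"],d["t"])
E
```

```text
pics
{'time': 0.0, 'joint_pos': array([-1.27777289,  0.38389561,  0.04378306,  1.59957035, -0.01791027,
        1.16118383, -0.04991572]), 'joint_vel': array([-4.58339376e-04, -7.93345006e-04, -7.66036709e-04,  1.74347368e-05,
        4.19675904e-04, -8.46126814e-04, -5.52252312e-04]), 'tau': array([-4.50715943e-04, -4.33465183e+01,  1.02446347e+00, -2.49509275e+01,
        1.06462472e-02,  1.12220831e-02, -8.40108356e-06]), 'tool_pos': array([247.23230862, 600.12880471, 229.84887261]), 'ee_rot': array([-2.00889906e-04,  1.94117675e-01,  9.80977345e-01, -1.31755249e-03]), 'contact_force': array([-0.23392001, -0.02181906,  0.92616366]), 'torque': array([ 0.00446204, -0.03522551,  0.06221625]), 'gripper_force': 0.0, 'width': 85.44991893412832}
top [[458.30038909   0.         324.74496125]
 [  0.         458.30038909 245.09916522]
 [  0.           0.           1.        ]] [[ 0.02466398 -0.99947711 -0.02090924]
 [-0.9952457  -0.02257752 -0.09474308]
 [ 0.09422146  0.02314657 -0.99528215]] [ 119.48866068  583.74416724 1274.50650324]
scene [[533.61906178   0.         318.02671741]
 [  0.         533.61906178 245.00144997]
 [  0.           0.           1.        ]] [[-0.85911094  0.51163382  0.01261896]
 [ 0.29283129  0.51163098 -0.80776455]
 [-0.41973591 -0.69026413 -0.58937016]] [ 404.31046946  -82.02253    1706.54759914]
```

View pics/top0.png

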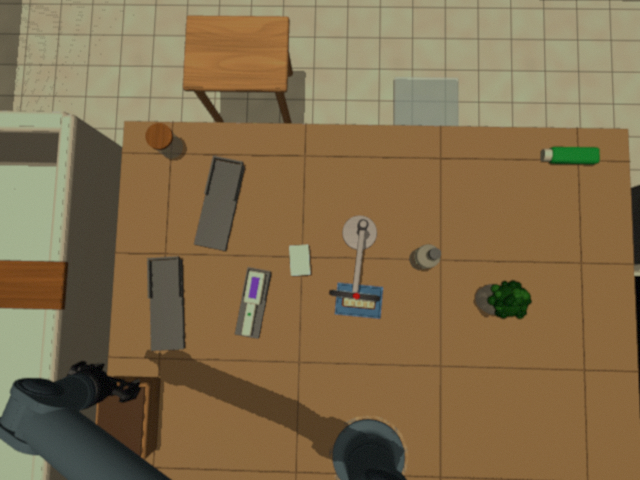

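View pics/scene0.png

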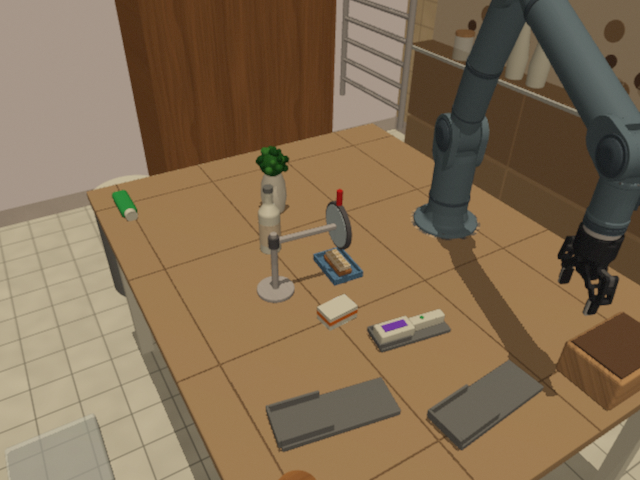

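Run:
```python
import cv2
i=cv2.imread("pics/top0.png")
a=i[210:325,325:400];b=i[255:345,225:285]
a=cv2.resize(a,None,fx=5,fy=5,interpolation=cv2.INTER_CUBIC);b=cv2.resize(b,None,fx=6,fy=6,interpolation=cv2.INTER_CUBIC)
import numpy as np
c=np.zeros((575,375+10+360,3),np.uint8);c[:575,:375]=a;c[:540,385:]=b
cv2.imwrite("pics/crop1.png",c)
```

```text
(no output)
```

View pics/crop1.png

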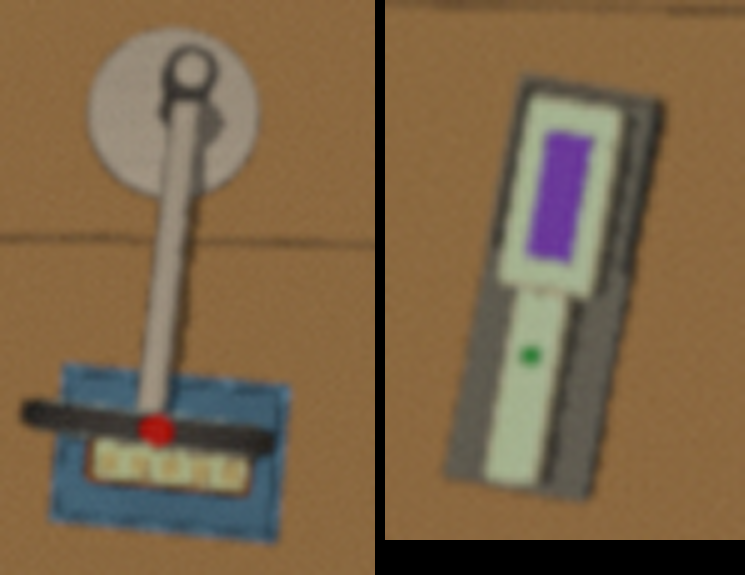

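```bash
cat > h.py <<'E'
import numpy as np,pickle
def bp(name,uv,z):
    d=pickle.load(open(f"{name}.pkl","rb"));R,t=np.array(d["R"]),np.array(d["t"])
    c=-R.T@t; v=R.T@np.linalg.inv(d["K"])@np.array([uv[0],uv[1],1.])
    return c+v*(z-c[2])/v[2]
A=lambda x,y:(325+x/5-.4,210+y/5-.4)
B=lambda x,y:(225+(x-385)/6-.4,255+y/6-.4)
E
python3 - <<'E'
from h import *
np.set_printoptions(precision=1,suppress=True)
k=bp("top",A(157,430),265);p=bp("top",A(190,72),185);f=bp("top",A(174,113),8)
print("knob",k,"post",p,"foot",f,"arm",np.linalg.norm((k-p)[:2]),np.degrees(np.arctan2(*(p-k)[1::-1])))
D=[bp("top",A(*q),20) for q in((66,366),(290,388),(278,540),(53,518))]
print("dish",np.mean(D,0),*[np.linalg.norm(D[i]-D[i-1]) for i in range(4)],"yaxis deg",np.degrees(np.arctan2(*(D[0]-D[1]+D[3]-D[2])[1::-1])))
W=[bp("top",B(*q),40) for q in((533,95),(625,110),(540,487),(484,485))]
h=(W[0]+W[1])/2;t=(W[2]+W[3])/2
print("wand",(h+t)/2,np.linalg.norm(h-t),np.degrees(np.arctan2(*(h-t)[1::-1])),"dot",bp("top",B(531,356),40))
C=[bp("top",B(*q),z) for q,z in(((520,76),26),((662,100),26),((590,500),12),((446,478),12))]
h=(C[0]+C[1])/2;t=(C[2]+C[3])/2
print("cradle",(h+t)/2,[np.linalg.norm((C[i]-C[i-1])[:2]) for i in range(4)],np.degrees(np.arctan2(*(h-t)[1::-1])))
print("bottle",bp("top",(433,254),210),"carton",bp("top",(300,261),40))
E
```

```text
knob [443.4  53.  265. ] post [621.3  36.  185. ] foot [622.5  34.4   8. ] arm 178.6738468114057 -5.4768009960622335
dish [427.5  33.   20. ] 85.85551872343513 127.38242397458447 85.54770571304645 127.16368584049812 yaxis deg 85.87272425832396
wand [411.3 334.1  40. ] 179.64562063577947 -7.752365610404697 dot [382.1 339.8  40. ]
cradle [412.9 333.7  19. ] [np.float64(192.77114075574931), np.float64(68.66245139493937), np.float64(191.32394640150153), np.float64(69.27172834129968)] -8.892633931341257
bottle [ 547.9 -134.6  210. ] carton [533.2 201.5  40. ]
```

```bash
cat >> h.py <<'E'
def go(p,yawy,s=None):
    "shift in the tool's own axes and turn about tool z, to put TCP at p with tool y at yawy deg (mod 180)"
    from bench import r
    from scipy.spatial.transform import Rotation as Ro
    s=s or r.get_state(); q=s["ee_rot"]; R=Ro.from_quat([*q[1:],q[0]]).as_matrix()
    y=np.degrees(np.arctan2(R[1,1],R[0,1])); d=-((yawy-y+90)%180-90)
    th=np.radians(yawy); 
    print("tcp",np.round(s["tool_pos"],1),"yaw y %.1f tilt %.2f"%(y,np.degrees(np.arccos(-R[2,2]))),"shift",np.round(R.T@(np.array(p)-s["tool_pos"]),1),"turn z %.1f"%d,"F",np.round(s["contact_force"],1),"w %.1f g %.1f t %.1f"%(s["width"],s["gripper_force"],s["time"]))
E
python3 -m inch '[[0,0,0,-27,0,0,-5.6],[0,0,0,-27,0,0,-5.6],[0,0,0,-27,0,0,-5.6],[0,-17.7,-37.5,0,0,0,0],[0,-17.7,-37.5,0,0,0,0],[0,-17.7,-37.5,0,0,0,0],[0,-17.7,-37.5,0,0,0,0],[0,-17.7,-37.5,0,0,0,0],[0,-17.7,-37.5,0,0,0,0],[0,-17.7,-37.5,0,0,0,0],[0,-17.7,-37.5,0,0,0,0],[0,-17.7,-37.5,0,0,0,0]]' 20
python3 -c "
from h import *
go([443,53,311],84.5)"
```

```text
time: 1.3
tool_pos: [373.3, 247.6, 311.8]
ee_rot: [-0.0, 0.049, 0.999, -0.0]
contact_force: [0.6, 0.9, -0.3]
width: 85.1
gripper_force: 0.0
tcp [373.3 247.6 311.8] yaw y 84.4 tilt 0.04 shift [ -88.3 -186.9    0.8] turn z -0.1 F [ 0.6  0.9 -0.3] w 85.1 g 0.0 t 1.3
```

Tracking is good. Move above the knob, stop, and look with the wrist camera.

```bash
python3 -m inch '[[0,-17.6,-37.4,0,0,0,0],[0,-17.6,-37.4,0,0,0,0],[0,-17.6,-37.4,0,0,0,0],[0,-17.6,-37.4,0,0,0,0],[0,-17.6,-37.4,0,0,0,0],[0,0,0,0,0,0,0],[0,0,0,0,0,0,0]]'
python3 - <<'E'
from h import *; from bench import r; import cv2
go([443,53,311],84.5)
d=r.get_image("wrist");cv2.imwrite("pics/w1.png",d["pixels"][:,:,::-1]);pickle.dump((d["K"],d["T_tool_cam"]),open("wrist.pkl","wb"));print(np.round(d["K"],1),np.round(d["T_tool_cam"],3))
E
```

```text
time: 2.0
tool_pos: [442.4, 53.9, 311.9]
ee_rot: [-0.0, 0.05, 0.999, 0.0]
contact_force: [0.3, -0.3, -0.2]
width: 85.6
gripper_force: 0.0
tcp [442.4  53.9 311.9] yaw y 84.2 tilt 0.06 shift [-0.7 -0.9  0.9] turn z -0.3 F [ 0.3 -0.3 -0.2] w 85.6 g 0.0 t 2.0
[[348.    0.  319.6]
 [  0.  348.  238.4]
 [  0.    0.    1. ]] [[ 1.00000e-03 -9.45000e-01 -3.26000e-01  8.40140e+01]
 [ 1.00000e+00  1.00000e-03 -0.00000e+00 -5.78000e-01]
 [ 1.00000e-03 -3.26000e-01  9.45000e-01 -1.41453e+02]
 [ 0.00000e+00  0.00000e+00  0.00000e+00  1.00000e+00]]
```

View pics/w1.png

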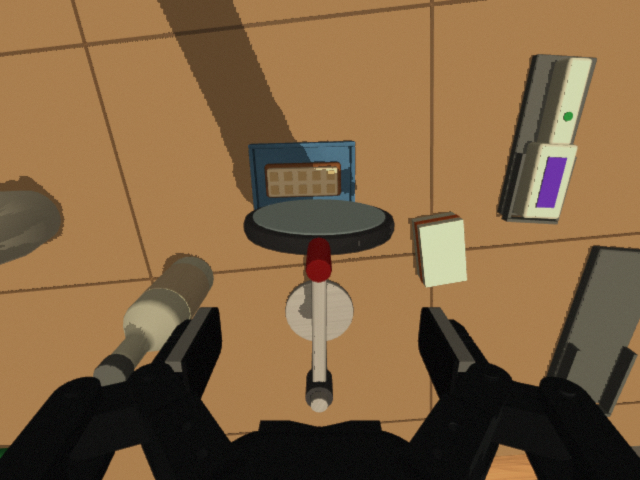

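```bash
cat >> h.py <<'E'
def wp(uv,z,s):
    from scipy.spatial.transform import Rotation as Ro
    K,T=pickle.load(open("wrist.pkl","rb"));T=np.array(T); q=s["ee_rot"];R=Ro.from_quat([*q[1:],q[0]]).as_matrix()
    c=R@T[:3,3]+s["tool_pos"]; v=R@T[:3,:3]@np.linalg.inv(K)@np.array([uv[0],uv[1],1.])
    return np.round(c+v*(z-c[2])/v[2],1)
E
python3 - <<'E'
from h import *; from bench import r
s=r.get_state()
k=wp((319,269),265,s);print("knob",k,"post",wp((319,405),185,s))
C=[wp(q,38-3,s) for q in((266,168),(340,163),(340,195),(267,198))];print("brush",C,np.mean(C,0))
W=[wp(q,40,s) for q in((532,145),(575,147),(560,219),(523,218))];print("head",W)
go([k[0],k[1],240],84.5)
E
```

```text
knob [442.   54.4 265. ] post [621.5  36.8 185. ]
brush [array([407.5,  -6. ,  35. ]), array([410.1,  82. ,  35. ]), array([448.4,  79. ,  35. ]), array([443.5, -10.1,  35. ])] [427.375  36.225  35.   ]
head [array([410.4, 303.1,  40. ]), array([417.5, 352.6,  40. ]), array([503.3, 346.4,  40. ]), array([497.6, 300.9,  40. ])]
tcp [442.2  55.4 311.9] yaw y 84.4 tilt 0.06 shift [-0.  -1.  71.9] turn z -0.1 F [0.1 0.5 0.4] w 85.4 g 0.0 t 2.0
```

```bash
python3 -m inch '[[0,0,-1,18,0,0,0],[0,0,0,18,0,0,0],[0,0,0,18,0,0,0],[0,0,0,18,0,0,0],[255,0,0,0,0,0,0],[255,0,0,0,0,0,0],[255,0,0,0,0,0,0],[255,0,0,0,0,0,0],[255,0,0,0,0,0,0],[255,0,0,0,0,0,0],[255,0,0,0,0,0,0],[255,0,0,0,0,0,0]]' 20
python3 - <<'E'
from h import *
go([442,54.4,240],84.5)
# one 8 deg world-clockwise step round the post, in tool axes (tool x along arm outward, y tangential)
a=np.radians(8);rr=180
print("row x",rr*(np.cos(a)-1),"y (world cw is +y?)",rr*np.sin(a))
E
```

```text
time: 3.25
tool_pos: [443.2, 54.1, 241.2]
ee_rot: [0.001, 0.049, 0.999, 0.0]
contact_force: [-1.1, -0.5, 6.2]
width: 15.5
gripper_force: 21.2
tcp [443.2  54.1 241.2] yaw y 84.4 tilt 0.09 shift [1.2 0.1 1.2] turn z -0.1 F [-1.1 -0.5  6.2] w 15.5 g 21.2 t 3.2
row x -1.7517476265173348 y (world cw is +y?) 25.05115817281178
```

```bash
python3 -m inch '[[255,-0.7,15.7,0,0,0,5],[255,-0.7,15.7,0,0,0,5],[255,-0.7,15.7,0,0,0,5],[255,-0.7,15.7,0,0,0,5],[255,-0.7,15.7,0,0,0,5],[255,-0.7,15.7,0,0,0,5],[255,-0.7,15.7,0,0,0,5],[255,-0.7,15.7,0,0,0,5],[255,-0.7,15.7,0,0,0,5],[255,-0.7,15.7,0,0,0,5],[255,-0.7,15.7,0,0,0,5],[255,-0.7,15.7,0,0,0,5]]'
python3 - <<'E'
from h import *
a=np.radians(94.5)
go([621.4+180*np.cos(a),36.4+180*np.sin(a),240],4.5)
E
```

```text
time: 4.45
tool_pos: [548.9, 200.2, 241.3]
ee_rot: [0.001, 0.543, 0.84, 0.0]
contact_force: [-0.6, -1.5, 6.2]
width: 14.9
gripper_force: 21.3
tcp [548.9 200.2 241.3] yaw y 24.2 tilt 0.11 shift [-9.7 59.6  1.4] turn z 19.7 F [-0.6 -1.5  6.2] w 14.9 g 21.3 t 4.5
```

```bash
python3 -m inch '[[255,-0.7,15.7,0,0,0,5],[255,-0.7,15.7,0,0,0,5],[255,-0.7,15.7,0,0,0,5],[255,-0.7,15.7,0,0,0,5],[255,0,0,0,0,0,0],[255,0,0,0,0,0,0],[0,0,0,0,0,0,0],[0,0,0,0,0,0,0],[0,0,0,0,0,0,0],[0,0,0,0,0,0,0],[0,0,0,-25,0,0,0],[0,0,0,-35,0,0,0]]'
python3 - <<'E'
from h import *
go([387,338,301],82)
E
```

```text
time: 5.65
tool_pos: [605.8, 215.5, 297.7]
ee_rot: [-0.001, 0.679, 0.734, -0.003]
contact_force: [0.8, 1.1, 0.1]
width: 85.6
gripper_force: 0.0
tcp [605.8 215.5 297.7] yaw y 4.4 tilt 0.41 shift [ 139.1 -208.7   -2.3] turn z -77.6 F [0.8 1.1 0.1] w 85.6 g 0.0 t 5.7
```

```bash
python3 -m inch '[[0,19.9,-29.8,0,0,0,0],[0,19.9,-29.8,0,0,0,0],[0,19.9,-29.8,0,0,0,0],[0,19.9,-29.8,0,0,0,0],[0,19.9,-29.8,0,0,0,0],[0,19.9,-29.8,0,0,0,0],[0,19.9,-29.8,0,0,0,0],[0,0,0,0,0,0,-7.76],[0,0,0,0,0,0,-7.76],[0,0,0,0,0,0,-7.76],[0,0,0,0,0,0,-7.76],[0,0,0,0,0,0,-7.76]]';python3 -m inch '[[0,0,0,20,0,0,-7.76],[0,0,0,20,0,0,-7.76],[0,0,0,20,0,0,-7.76],[0,0,0,20,0,0,-7.76],[0,0,0,20,0,0,-7.76],[0,0,0,0,0,0,0],[0,0,0,0,0,0,0]]'
python3 - <<'E'
from h import *; from bench import r; import cv2
go([387,338,200],82)
d=r.get_image("wrist");cv2.imwrite("pics/w2.png",d["pixels"][:,:,::-1])
E
```

```text
time: 6.85
tool_pos: [389.1, 338.4, 300.1]
ee_rot: [-0.0, 0.394, 0.919, -0.0]
contact_force: [-0.2, 0.9, -0.3]
width: 85.3
gripper_force: 0.0
time: 7.55
tool_pos: [389.2, 338.4, 200.2]
ee_rot: [-0.0, 0.071, 0.997, -0.0]
contact_force: [0.3, 0.8, 0.3]
width: 85.6
gripper_force: 0.0
tcp [389.2 338.4 200.2] yaw y 81.8 tilt 0.05 shift [ 2.1 -0.7  0.2] turn z -0.2 F [0.3 0.8 0.3] w 85.6 g 0.0 t 7.5
```

View pics/w2.png

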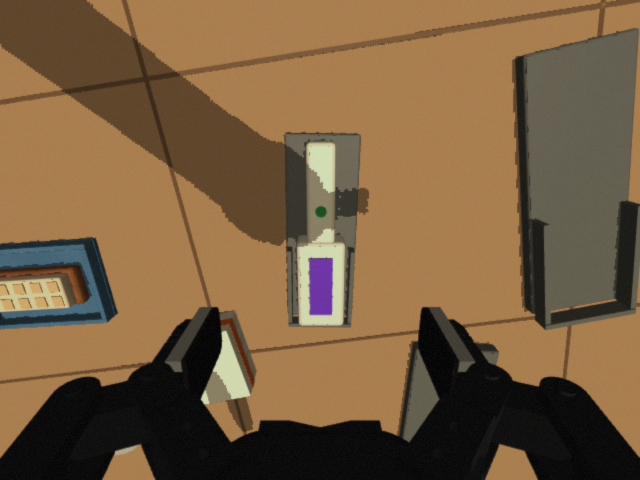

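Run:
```python
from h import *; from bench import r
s=r.get_state()
t=wp((321.3,142),40,s);h=wp((321.2,325),40,s)
print("tail",t,"head",h,np.linalg.norm(t-h),"yaw",np.degrees(np.arctan2(*(h-t)[1::-1])),"dot",wp((321,212),40,s),"head w",wp((299,325),40,s)-wp((343,325),40,s))
a=(h-t)/np.linalg.norm(h-t);o=(h+t)/2
print("cradle",[wp(q,z,s) for q,z in(((285,133),12),((360,134),12),((352,326),26),((289,326),26))])
g=o-25*a;print("origin",o,"grip",g); go([g[0],g[1],18],np.degrees(np.arctan2(a[1],a[0]))+90)
```

```text
tail [325.4 349.   40. ] head [501.4 324.2  40. ] 177.73868459060904 yaw -8.02068979552839 dot [385.3 340.3  40. ] head w [ -6.2 -43.8   0. ]
cradle [array([314.7, 317.2,  12. ]), array([325.1, 384.7,  12. ]), array([516.2, 355. ,  26. ]), array([506.9, 289.2,  26. ])]
origin [413.4 336.6  40. ] grip [388.6445563  340.08826707  40.        ]
tcp [389.8 339.  201.1] yaw y 81.9 tilt 0.06 shift [  1.5   0.8 183.1] turn z -0.1 F [ 0.6 -0.4 -0. ] w 85.6 g 0.0 t 7.6
```

```bash
python3 -m inch '[[0,1.2,1,35,0,0,0],[0,0,0,35,0,0,0],[0,0,0,35,0,0,0],[0,0,0,35,0,0,0],[0,0,0,20,0,0,0],[0,0,0,13,0,0,0],[0,0,0,10,0,0,0],[0,0,0,0,0,0,0]]'
python3 -c "
from h import *
go([388.6,340.1,17.5],81.98)"
```

```text
time: 8.4
tool_pos: [388.5, 340.0, 17.1]
ee_rot: [-0.0, 0.07, 0.998, -0.0]
contact_force: [-0.2, 0.9, 0.5]
width: 85.3
gripper_force: 0.0
tcp [388.5 340.   17.1] yaw y 82.0 tilt 0.01 shift [-0.1  0.1 -0.4] turn z 0.0 F [-0.2  0.9  0.5] w 85.3 g 0.0 t 8.4
```

Close, then lift a little.

```bash
python3 -m inch '[[255,0,0,0,0,0,0],[255,0,0,0,0,0,0],[255,0,0,0,0,0,0],[255,0,0,0,0,0,0],[255,0,0,0,0,0,0],[255,0,0,0,0,0,0],[255,0,0,0,0,0,0],[255,0,0,0,0,0,0]]' 60
python3 -c "
from h import *
go([388.6,340.1,17.5],81.98)"
```

```text
time: 9.2
tool_pos: [389.0, 340.5, 18.1]
ee_rot: [0.0, 0.07, 0.998, 0.001]
contact_force: [-0.9, -0.4, 5.4]
width: 24.9
gripper_force: 60.5
tcp [389.  340.5  18.1] yaw y 82.0 tilt 0.09 shift [ 0.3 -0.4  0.6] turn z 0.0 F [-0.9 -0.4  5.4] w 24.9 g 60.5 t 9.2
```

```bash
python3 -m inch '[[255,0,0,-12,0,0,0],[255,0,0,-25,0,0,0],[255,0,0,-28,0,0,0],[255,0,0,-30,0,0,0],[255,0,0,-30,0,0,0],[255,0,0,-25,0,0,0],[255,-9.4,-28.4,0,0,0,0],[255,-9.4,-28.4,0,0,0,0],[255,-9.4,-28.4,0,0,0,0],[255,-9.4,-28.4,0,0,0,0],[255,-9.4,-28.4,0,0,0,0],[255,-9.4,-28.4,0,0,0,0]]'; python3 -m inch '[[255,-9.4,-28.4,0,0,0,0],[255,-9.4,-28.4,0,0,0,0],[255,0,0,0,0,0,8.5],[255,0,0,0,0,0,8.5],[255,0,0,0,0,0,8.5],[255,0,0,0,0,0,8.5],[255,0,0,0,0,0,8.5],[255,0,0,0,0,0,8.5],[255,0,0,0,0,0,8.5],[255,0,0,0,0,0,8.5],[255,0,0,0,0,0,8.5],[255,0,0,0,0,0,8.5]]'; python3 -m inch '[[255,0,0,-0.1,0,0,0],[255,0,0,0,0,0,0]]'
python3 - <<'E'
from h import *; from bench import r; import cv2
go([431.8,104.6,101],-3.5)
d=r.get_image("top")["pixels"][:,:,::-1];w=r.get_image("wrist")["pixels"][:,:,::-1];s=r.get_image("scene")["pixels"][:,:,::-1]
o=np.zeros((600,800,3),np.uint8);o[:300,:400]=cv2.resize(w,(400,300));o[:300,400:]=cv2.resize(d[200:350,250:450],(400,300));o[300:,:400]=cv2.resize(s[150:345,200:460],(400,300));cv2.imwrite("pics/m.png",o);cv2.imwrite("pics/w3.png",w)
E
```

```text
time: 10.4
tool_pos: [419.3, 161.3, 166.8]
ee_rot: [-0.001, 0.07, 0.998, -0.0]
contact_force: [0.7, -0.2, -3.0]
width: 24.8
gripper_force: 59.4
time: 11.6
tool_pos: [430.0, 103.9, 166.8]
ee_rot: [-0.001, 0.728, 0.686, -0.001]
contact_force: [-0.8, -0.2, -2.5]
width: 25.0
gripper_force: 59.4
time: 11.8
tool_pos: [430.5, 104.2, 167.1]
ee_rot: [-0.0, 0.724, 0.69, -0.0]
contact_force: [0.4, 0.5, -1.9]
width: 24.6
gripper_force: 59.5
tcp [430.5 104.2 167.1] yaw y -2.8 tilt 0.06 shift [ 0.5  1.3 66.1] turn z 0.7 F [ 0.4  0.5 -1.9] w 24.6 g 59.5 t 11.8
```

View pics/m.png

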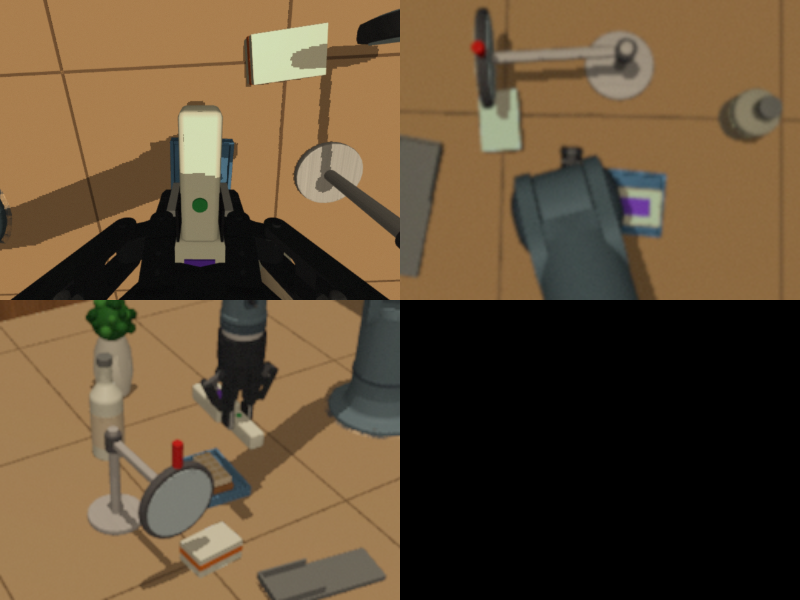

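Run:
```python
from h import *; import cv2
K,T=pickle.load(open("wrist.pkl","rb"));Ti=np.linalg.inv(T)
for x,z in((65,-22),(65,-18),(65,-26),(65,6)):
  for y in(-13,13):
    p=K@(Ti@[x,y,z,1])[:3];print(x,y,z,np.round(p[:2]/p[2],1))
i=cv2.imread("pics/w3.png");cv2.imwrite("pics/w3c.png",cv2.resize(i[140:300,240:440],(800,640))[:600])
```

```text
65 -13 -22 [283.5 177.1]
65 13 -22 [359.5 177.2]
65 -13 -18 [284.6 175.3]
65 13 -18 [358.3 175.4]
65 -13 -26 [282.3 179.1]
65 13 -26 [360.8 179.2]
65 -13 6 [290.1 166.5]
65 13 6 [352.3 166.6]
```

View pics/w3c.png

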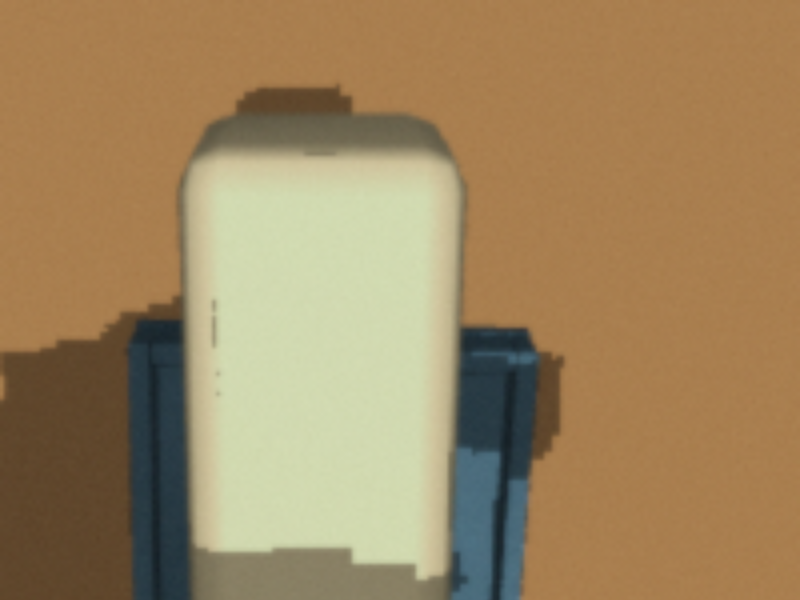

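```bash
python3 -m inch '[[255,0.5,1,10,0,0,0.7],[255,0,1,14,0,0,0],[255,0,0,14,0,0,0],[255,0,0,14,0,0,0],[255,0,0,9,0,0,0],[255,0,0,5,0,0,0],[255,0,0,0,0,0,0],[255,0,0,0,0,0,0],[255,0,0,0,0,0,0],[255,0,0,0,0,0,0],[255,0,0,0,0,0,0],[255,0,0,0,0,0,0]]'
python3 -c "
from h import *
go([431.8,104.6,101],-3.5)"
python3 -m inch '[[255,0,0,0,0,0,0],[255,0,0,0,0,0,0],[255,0,0,0,0,0,0],[255,0,0,0,0,0,0],[255,0,0,0,0,0,0],[255,0,0,0,0,0,0],[255,0,0,0,0,0,0],[255,0,0,0,0,0,0],[255,0,0,0,0,0,0],[255,0,0,0,0,0,0],[255,0,0,0,0,0,0],[255,0,0,0,0,0,0]]'
python3 - <<'E'
from h import *; from bench import r; import cv2
go([431.8,104.6,101],-3.5)
d=r.get_image("top")["pixels"][:,:,::-1];s=r.get_image("scene")["pixels"][:,:,::-1]
o=np.hstack([cv2.resize(d[250:340,320:410],(400,400),interpolation=2),cv2.resize(s[185:305,275:395],(400,400),interpolation=2)]);cv2.imwrite("pics/hold.png",o)
E
```

```text
time: 13.15
tool_pos: [433.5, 104.9, 101.6]
ee_rot: [0.0, 0.729, 0.684, 0.0]
contact_force: [-0.3, -0.3, -2.3]
width: 24.7
gripper_force: 59.5
tcp [433.5 104.9 101.6] yaw y -3.7 tilt 0.04 shift [-0.4 -1.6  0.6] turn z -0.2 F [-0.3 -0.3 -2.3] w 24.7 g 59.5 t 13.2
time: 14.35
tool_pos: [433.3, 104.8, 101.4]
ee_rot: [-0.0, 0.729, 0.684, -0.0]
contact_force: [0.7, -0.7, -1.8]
width: 24.9
gripper_force: 59.5
tcp [433.3 104.8 101.4] yaw y -3.7 tilt 0.00 shift [-0.3 -1.4  0.4] turn z -0.2 F [ 0.7 -0.7 -1.8] w 24.9 g 59.5 t 14.3
```

View pics/hold.png

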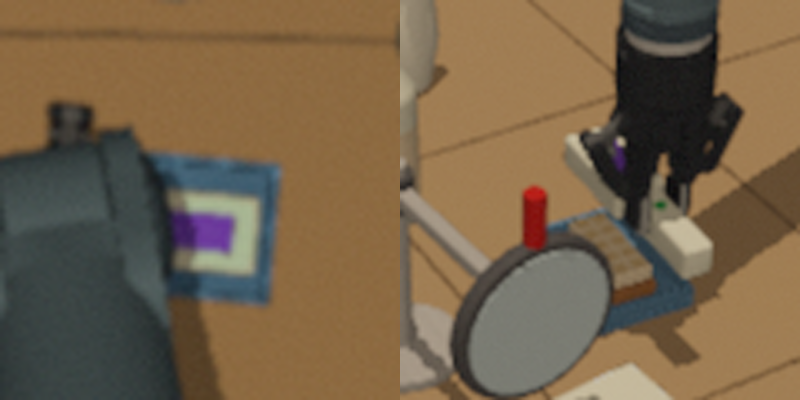

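```bash
python3 -c "
from h import *
print(bp('top',(378.8,299.5),123),bp('top',(377.2,311.5),123), 'want end ~',[425,-10.3])"
python3 -m inch '[[255,0,0,0,0,0,0],[255,0,0,0,0,0,0],[255,0,0,0,0,0,0],[255,0,0,0,0,0,0],[255,0,0,0,0,0,0],[255,0,0,0,0,0,0],[255,0,0,0,0,0,0],[255,0,0,0,0,0,0]]'
```

```text
[432.88428551 -13.07325198 123.        ] [401.8379935   -9.34863149 123.        ] want end ~ [425, -10.3]
time: 15.25
tool_pos: [433.3, 104.8, 101.4]
ee_rot: [0.0, 0.729, 0.684, 0.0]
contact_force: [0.7, 0.2, -1.9]
width: 25.2
gripper_force: 59.5
```

```bash
python3 -m inch '[[255,0,0,-8,0,0,0],[255,0,0,-20,0,0,0],[255,0,0,-22,0,0,0],[255,0,0,-16,0,0,0],[255,0,0,0,0,0,-8.5],[255,0,0,0,0,0,-8.5],[255,0,0,0,0,0,-8.5],[255,0,0,0,0,0,-8.5],[255,0,0,0,0,0,-8.5],[255,0,0,0,0,0,-8.5],[255,0,0,0,0,0,-8.5],[255,0,0,0,0,0,-8.5]]'; python3 -m inch '[[255,0,0,0,0,0,-8.5],[255,0,0,0,0,0,-8.5],[255,9.4,28.4,0,0,0,0],[255,9.4,28.4,0,0,0,0],[255,9.4,28.4,0,0,0,0],[255,9.4,28.4,0,0,0,0],[255,9.4,28.4,0,0,0,0],[255,9.4,28.4,0,0,0,0],[255,9.4,28.4,0,0,0,0],[255,9.4,28.4,0,0,0,0],[255,0,0,0,0,0,-0.7],[255,0,0,0,0,0,0]]'
python3 -c "
from h import *
go([389,340.5,60],82)"
```

```text
time: 16.45
tool_pos: [433.2, 104.5, 167.8]
ee_rot: [-0.0, 0.22, 0.976, 0.0]
contact_force: [0.0, 0.4, -2.1]
width: 24.9
gripper_force: 59.6
time: 17.65
tool_pos: [392.9, 341.3, 167.6]
ee_rot: [0.0, 0.068, 0.998, -0.0]
contact_force: [0.1, -0.6, -3.3]
width: 24.7
gripper_force: 59.6
tcp [392.9 341.3 167.6] yaw y 82.1 tilt 0.04 shift [  3.7  -1.3 107.6] turn z 0.1 F [ 0.1 -0.6 -3.3] w 24.7 g 59.6 t 17.6
```

```bash
python3 -m inch '[[255,3.7,-1.3,22,0,0,0],[255,0,0,30,0,0,0],[255,0,0,30,0,0,0],[255,0,0,18,0,0,0],[255,0,0,8,0,0,0],[255,0,0,0,0,0,0],[255,0,0,0,0,0,0]]'
python3 - <<'E'
from h import *; from bench import r
s=[r.get_state() for _ in range(1)][0]; go([389,340.5,18.1],82)
E
```

```text
time: 18.35
tool_pos: [390.4, 339.9, 60.3]
ee_rot: [0.001, 0.07, 0.998, 0.001]
contact_force: [0.3, -0.1, -2.4]
width: 25.1
gripper_force: 59.5
tcp [390.4 339.9  60.3] yaw y 81.9 tilt 0.09 shift [ 1.6  0.3 42.2] turn z -0.1 F [ 0.3 -0.1 -2.4] w 25.1 g 59.5 t 18.4
```

```bash
python3 -m inch '[[255,1.5,0.3,10,0,0,0],[255,0,0,12,0,0,0],[255,0,0,9,0,0,0],[255,0,0,5,0,0,0],[255,0,0,3,0,0,0],[255,0,0,1.5,0,0,0],[255,0,0,0.5,0,0,0],[255,0,0,0,0,0,0]]'
python3 -c "
from h import *
go([389,340.5,18.1],82)"
```

```text
time: 19.15
tool_pos: [388.2, 340.7, 18.6]
ee_rot: [0.0, 0.07, 0.998, 0.0]
contact_force: [0.1, 0.8, -3.2]
width: 24.6
gripper_force: 59.6
tcp [388.2 340.7  18.6] yaw y 82.0 tilt 0.03 shift [-0.8 -0.   0.5] turn z 0.0 F [ 0.1  0.8 -3.2] w 24.6 g 59.6 t 19.1
```

```bash
python3 -m inch '[[255,0,0,0.6,0,0,0],[255,0,0,0.6,0,0,0],[255,0,0,0,0,0,0]]';  python3 -m inch '[[255,0,0,0.6,0,0,0],[255,0,0,0,0,0,0]]'
```

```text
time: 19.45
tool_pos: [388.3, 340.8, 18.1]
ee_rot: [0.0, 0.07, 0.998, 0.0]
contact_force: [-2.3, -1.5, 5.4]
width: 24.6
gripper_force: 60.6
time: 19.65
tool_pos: [388.3, 340.8, 18.1]
ee_rot: [-0.0, 0.07, 0.998, 0.0]
contact_force: [-3.5, -1.8, 9.7]
width: 24.8
gripper_force: 61.3
```

Resting in the cradle. Release and rise straight up.

```bash
python3 -m inch '[[255,0,0,-0.6,0,0,0],[200,0,0,0,0,0,0],[100,0,0,0,0,0,0],[0,0,0,0,0,0,0],[0,0,0,0,0,0,0],[0,0,0,0,0,0,0],[0,0,0,0,0,0,0],[0,0,0,-20,0,0,0],[0,0,0,-40,0,0,0],[0,0,0,-40,0,0,0],[0,0,0,-40,0,0,0],[0,0,0,-42,0,0,0]]'; python3 -m inch '[[0,0,0,0,0,0,0],[0,0,0,0,0,0,0],[0,0,0,0,0,0,0]]'
python3 - <<'E'
from h import *; from bench import r; import cv2
go([389,340.5,200],82)
w=r.get_image("wrist")["pixels"][:,:,::-1];cv2.imwrite("pics/end.png",w)
E
```

```text
time: 20.85
tool_pos: [387.6, 339.9, 200.4]
ee_rot: [-0.0, 0.07, 0.998, -0.0]
contact_force: [0.1, 0.3, -0.3]
width: 85.4
gripper_force: 0.0
time: 21.15
tool_pos: [387.1, 339.6, 197.9]
ee_rot: [-0.001, 0.07, 0.998, -0.001]
contact_force: [-0.6, -0.3, -0.9]
width: 85.3
gripper_force: 0.0
tcp [387.1 339.6 197.9] yaw y 82.0 tilt 0.15 shift [-1.8  1.1 -2.1] turn z 0.0 F [-0.6 -0.3 -0.9] w 85.3 g 0.0 t 21.1
```

View pics/end.png

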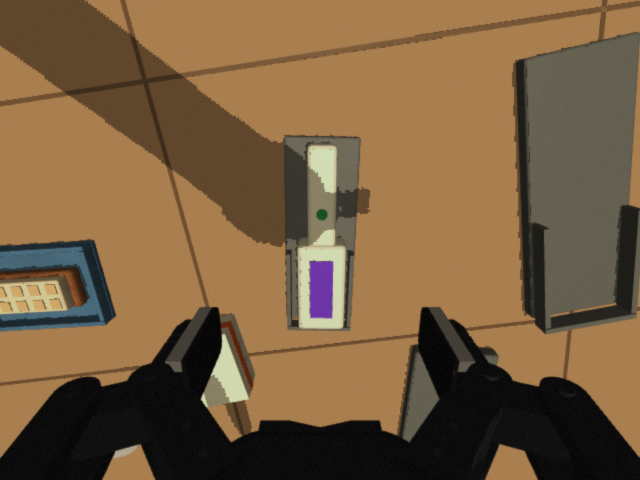

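The wand lies in the cradle just as before: the head fills rows 246–328 at columns 299–345, against 243–325 for the earlier view. The cradle and the head are both about 3 px lower because the camera moved. The carton has not moved and the gripper is clear.

```bash
python3 -c "
from bench import r
print(r.finish_job())"
```

```text
the job is handed in; nothing more can be done
None
```

I handed the job in at about 21 s: the mirror is swung about a quarter turn to the left, away from the bottle. I held the wand still and level about 6 cm over the brush for more than 2 s, then laid it back in its cradle and let go. The bottle, carton and vase were never touched. The hand-in gave no verdict.

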